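# Vent and open the push-and-turn seal jar

## Task

The grey seal jar on the black stone stand is kept under vacuum: first vent it by pulling the crossbar of the sprung lever beside it all the way towards you to its stop, then ease it slowly back to rest under control, never letting it snap back. Then press the jar's safety lid down, twist it anticlockwise (seen from above) until it comes free, lift it off, and finish while holding it still and level in the gripper, at least 5 cm clear above the jar's mouth, so that the seal inside can be taken out. Leave the two porcelain seals and the bamboo box undisturbed.

Things in the scene. Friction and masses are not known exactly. Their poses are not given: they have to be found in the camera images.
- station: Fixed black stone slab 140 x 320 x 30 mm carrying the jar (axis at y = -80 mm) and the vent lever's column (at y = +90 mm, 30 x 36 mm, top 95 mm above z = 0). Origin at z = 0 under the slab's middle; x points away from the person using it, y to the left.
- jar_mouth (a point): Centre of the rim of the grey stoneware jar (92 mm across), 125 mm above z = 0; axes as the station's. A steel bayonet collar round the neck has two claws at the station's +x and -x, reaching 56 mm from the jar's axis, tops 19 mm above the rim. The lid fully pressed rests on this rim.
- lid: Loose grey lid, 0.2 kg: disc 72 mm across, 8 mm thick; origin at the centre of the disc's underside, z up. On top a bar grip 62 mm long (lid's x), 22 mm wide (y), its top 40 mm above the origin; below, a plug 52 mm across, 16 mm deep, with 3 mm play in the neck. Starts locked with axes parallel to the station's, origin 8 mm above the rim. A spring pushes it up: 8 N at the start, 11 N fully down.
- lid_grip (a point): On the lid's axis inside the bar grip, 30 mm above the lid's origin (22 mm above the disc): a place for the TCP to grip the bar across its 22 mm width. Orientation as the lid's.
- lid_lug (a point): Tip of one of the lid's two steel lugs (along lid +x and -x, 48 mm from the axis) that sit under the collar's claws. The lid turns only when pressed at least 6 mm of its 8 mm travel. Kept down and turned anticlockwise from above (positive about z), the lugs leave the claws at about 0.75 rad; from 0.9 to 2 rad it lifts off freely, and the spring raises it a little if let.
- vent_lever (a joint): Angle of the vent lever, rad: 0 at rest (its stop, leaning 25 degrees from upright to the station's +x), growing as the crossbar is pulled to the station's -x, 0.9 at the end stop. A spring draws it back all the way: about 1 N at the crossbar at rest, 7 N at the end of the stroke. Let go at full stroke it snaps back at over 3 rad/s.
- vent_lever_grip (a point): Where to take the lever: on the axis of the black round crossbar, 18 mm thick and 70 mm long, that sticks out to the station's +y from the top of the 10 mm steel lever. This point lies 36 mm out from the lever and 26 mm from the bar's free end; it is 110 mm from the hinge axis and 185 mm above z = 0 at rest. The bar stays parallel to the station's y.
- vent_lever_hinge (a point): Point on the lever's hinge axis, in the middle of its column, 85 mm above z = 0; axes as the station's. The hinge axis is the station's y, so the crossbar moves in the station's x-z plane.
- seal0: Bystander: white porcelain seal, 26 x 26 mm, 64 mm high with a round knob, standing loose behind (+x of) the stone slab. Origin under its centre.
- seal1: Bystander: the second such porcelain seal, same size, beside the first. Origin under its centre.
- brush_box: Bystander: closed bamboo box 244 x 74 mm, 58 mm high, lying loose to the robot's right. Origin under its centre. (A chrome desk lamp, 400 mm tall at most, stands fixed to the robot's left.)
There are look-alikes about, which are no part of the job. Of the things shaped like the lid, the grey one is meant.

How it is judged:
By the outcome, as a careful person would: the job done as asked, in the order asked, and still so for the second after the job is handed in, while the arm keeps its last pose, push and grip.
It also fails if it takes over 59 s, if anything falls off the work surface, if the arm or the gripper's body presses on something with over 40 N, if the wrist force passes 120 N, or if a joint passes its speed limit or range.

## Robot

A 6-joint arm with a two-finger parallel gripper is mounted at the origin on the work surface. World frame = base frame: x ahead of the robot, y to its left, z up, the work surface at z = 0. Lengths are in mm, angles in rad, forces in N, time in s.
With the tool pointing down it reaches from about 400 to 925 mm from the base axis. Payload 12.5 kg.
Tool frame: the origin (TCP) lies between the finger pads, 19 mm behind the fingertips; this is the grasp point; z points along the fingers, y is the line along which they close (so a half turn about z gives the same grasp; the last joint's range is limited). The gripper opens to 95 mm and grips with 3 to 60 N. Pads are 20 mm wide; open, the fingers measure 119 mm over their backs; the gripper's body (75 mm by 180 mm) begins 59 mm behind the grasp point.
Start: joints at [-1.322, 0.491, 1.559, -0, 1.092, -0.106], TCP at [217.15, -586.081, 233.461] pointing down, gripper open.
Joint ranges: [-3.1, 3.1], [-0.84, 2.19], [0.05, 2.79], [-1.13, 4.28], [0.06, 2.93], [-2.69, 2.69]. Speed limits (rad/s): [2.22, 2.22, 2.79, 3.14, 3.14, 3.14].

## Interface

Orientations are given as [roll, pitch, yaw] about the fixed x, y, z axes, in that order (R = Rz(yaw) Ry(pitch) Rx(roll)).
In Python, from cell import env, eyes gives the robot as it stands.
- The arm moves only by the shell command python3 -m inch 'ROWS'. ROWS is JSON, a list of rows, each a list of 3 entries, a list of its own where there are three numbers: the shift along the tool's x, y, z in units of 60 mm (1.0 is 60 mm), then the turn about the tool's z in units of 5 degrees (1.0 is 5 degrees), then the closure, from -1 (fully open) to 1 (shut). In form: [[[tx, ty, tz], turn, claw], ...]. A call has exactly 10 rows; each row shifts and turns the commanded pose from where the row before left it, along the tool's axes as they then stand; what a row does not reach is not made up. A row lasts 1/8 s, in which the tool goes at most 62.5 mm and 10.7 degrees, less where a joint would pass 70% of its speed; a pose out of reach is approached as far as the arm can. A call is refused whole if a number of a shift passes 1 or a number of a turn 1, either way. A call with a gripper value outside its range is refused whole. The fingers move at their own pace and stop on an object; the grip force is fixed at half the most. Time passes only in rows, so rows that do not move let the fingers close, or fill a call up. It gives the time, the measured TCP pose, the force, the opening and the grip force at its end, in the units of the state.
- env.state(): the state, without advancing time (a new reading comes with each control period).
- eyes.read_camera(name): name is "scene" or "top" or "wrist"; returns a dict with "pixels" (480x640x3 uint8, red, green, blue), "fx", "fy", "cx", "cy" (pixels), "extrinsics" (4x4, takes a point from world to camera coordinates). Camera axes: x right, y down, z forward; pixel columns grow to the right and rows downward; lengths in mm; the calibration is good to about 2 mm. A picture is of the moment at which its call begins. There is no depth.
- env.job_done(): hands the job in; it is judged then, once.
Trained networks look in a picture, given as the dict that the camera call returned (one of the last four; its "shot" number tells which), for a name from the list of things; names that differ only in an ending like _2 or _b are one class to them, and where a whole thing is asked for, a point or a joint stands for the part that bears it (a point fixed in the world has none). Each returns a list of dicts, best first, with "score" (0 to 1); they miss things now and then, are a little off and sometimes report something else, mostly with a low value. They report only what shows in the picture. A call takes as long as a camera call. They do not tell look-alikes from the thing itself.
- eyes.boxes_of(name, picture): "centre" ([row, column] in pixels, amid what is visible of it).
- eyes.cut_out(name, picture): "mask" (480x640 bool, what is visible of it) and "centre" ([row, column] in pixels, amid what is visible of it).
- eyes.spot_point(name, picture): "centre" ([row, column] in pixels: a listed point, or the origin of a listed thing).
The state is a dict: "t": time; "joints": joint angles; "qvel": joint speeds; "tau": joint torques, N m; "eef_pos": TCP position; "tcp_rot": TCP orientation; "ft_force": force on the tool from outside, world axes, zero at the start; "moment": the same for the moment, N m; "opening": opening from 0.0 (shut) to 1.0 (fully open); "grip_force": force on a finger pad.
Only numpy, scipy, OpenCV 4.12 (cv2) and the standard library are available. Lean on these libraries where they do the work, as an engineer would, in place of code of your own. Each camera call takes 0.05 s, during which the arm holds its last target. There are 200 camera calls.

## Working session

There is one attempt and no reset: what is moved stays moved. The work goes in short steps, Python scripts to look and compute and a shell command to move; the robot and the scene stay as the last step left them, time stands still between calls to the robot, and variables do not carry over. Pictures are saved under pics/ and viewed, at most 10 in all, crops included, and the job is handed in when it is done.

```bash
mkdir -p pics; cat > h.py <<'E'
import numpy as np, cv2
from cell import env, eyes
def ray(p,rc):
    E=np.array(p["extrinsics"]);R=E[:3,:3];c=-R.T@E[:3,3]
    d=R.T@np.array([(rc[1]-p["cx"])/p["fx"],(rc[0]-p["cy"])/p["fy"],1.]);return c,d
def atz(p,rc,z):
    c,d=ray(p,rc);return c+d*(z-c[2])/d[2]
def tri(obs):
    A=np.zeros((3,3));b=np.zeros(3)
    for p,rc in obs:
        c,d=ray(p,rc);d/=np.linalg.norm(d);M=np.eye(3)-np.outer(d,d);A+=M;b+=M@c
    return np.linalg.solve(A,b)
def proj(p,X):
    E=np.array(p["extrinsics"]);q=E[:3,:3]@X+E[:3,3];return (p["cy"]+p["fy"]*q[1]/q[2],p["cx"]+p["fx"]*q[0]/q[2])
def save(p,n): cv2.imwrite("pics/"+n,p["pixels"][:,:,::-1])
E
python3 - <<'E'
from h import *
for n in["scene","top"]:
    p=eyes.read_camera(n);save(p,n+"0.png")
    for k in["jar_mouth","lid","lid_grip","lid_lug","vent_lever_grip","vent_lever_hinge","station","seal0","brush_box"]:
        print(n,k,[(np.round(d["centre"]).tolist(),round(d["score"],2)) for d in eyes.spot_point(k,p)][:5])
s=env.state();print(s["t"],s["eef_pos"],s["tcp_rot"],s["opening"])
E
```

```text
scene jar_mouth [([369.0, 178.0], 0.73), ([252.0, 305.0], 0.58)]
scene lid [([253.0, 250.0], 0.95), ([221.0, 308.0], 0.89), ([392.0, 313.0], 0.72), ([253.0, 298.0], 0.65)]
scene lid_grip [([387.0, 317.0], 0.9), ([241.0, 301.0], 0.89), ([214.0, 307.0], 0.87), ([240.0, 247.0], 0.68)]
scene lid_lug [([248.0, 232.0], 0.78), ([402.0, 292.0], 0.72), ([234.0, 317.0], 0.69), ([267.0, 309.0], 0.59)]
scene vent_lever_grip [([214.0, 410.0], 0.83)]
scene vent_lever_hinge [([242.0, 376.0], 0.96)]
scene station [([282.0, 336.0], 0.76)]
scene seal0 [([320.0, 370.0], 0.68), ([347.0, 319.0], 0.66)]
scene brush_box [([370.0, 179.0], 0.59)]
top jar_mouth [([212.0, 365.0], 0.57), ([263.0, 473.0], 0.22)]
top lid [([172.0, 386.0], 0.79), ([351.0, 360.0], 0.78), ([270.0, 345.0], 0.68), ([356.0, 288.0], 0.67)]
top lid_grip [([173.0, 393.0], 0.96), ([353.0, 285.0], 0.87), ([351.0, 364.0], 0.75), ([266.0, 345.0], 0.6)]
top lid_lug [([242.0, 350.0], 0.79), ([180.0, 410.0], 0.79), ([330.0, 285.0], 0.65), ([365.0, 382.0], 0.57)]
top vent_lever_grip [([224.0, 238.0], 0.68)]
top vent_lever_hinge [([259.0, 261.0], 0.75)]
top station [([267.0, 305.0], 0.66)]
top seal0 [([210.0, 363.0], 0.71)]
top brush_box [([260.0, 476.0], 0.62)]
1.0 [ 217.14779749 -586.07388442  233.46333146] [3.14149098e+00 2.08970987e-05 3.54810249e-01] 0.9991169253262017
```

View pics/scene0.png

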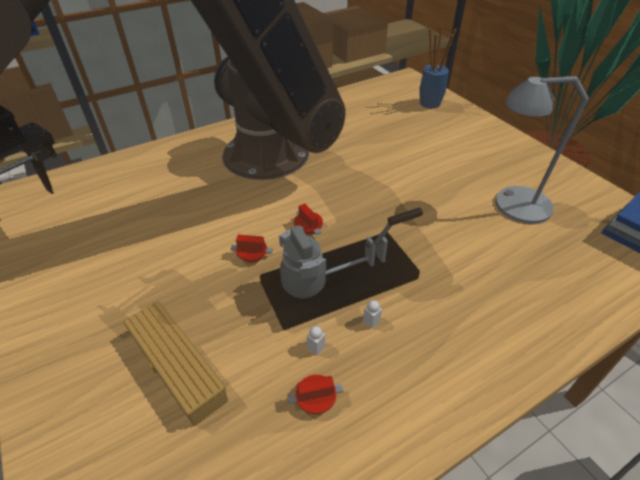

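View pics/top0.png

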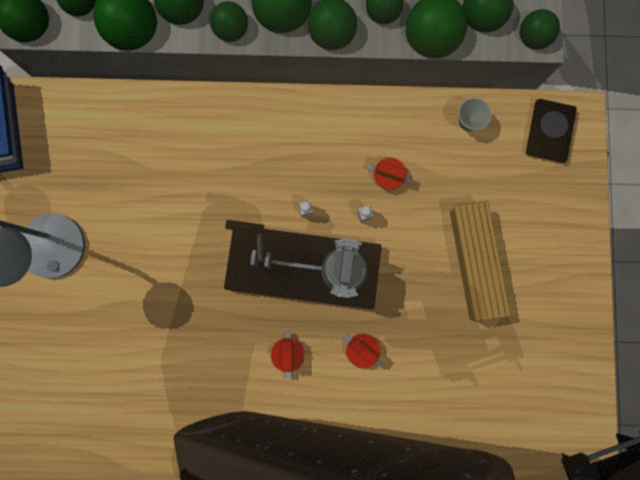

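The scene view shows the grey lid on its jar at (240,301), with the lever's crossbar at (214,410) and its hinge at (242,376). In the top view the lid is at (268,345), the crossbar at (226,243) and the slab runs from about (225,229) to (381,308).

Candidates for the lid, all in the top view:
- grey, on the jar: (268,345)
- red: (173,390)
- red: (351,363)
- red: (354,287)

I choose the grey one.

```bash
python3 - <<'E'
from h import *
s=eyes.read_camera("scene");t=eyes.read_camera("top")
def near(k,p,rc):
    L=eyes.spot_point(k,p);L=[d["centre"] for d in L if np.hypot(*(np.array(d["centre"])-rc))<25];return L[0] if L else None
P={}
for k,a,b in[("lid_grip",(241,301),(266,345)),("vent_lever_grip",(214,410),(224,238)),("vent_lever_hinge",(242,376),(259,261)),("station",(282,336),(267,305)),("seal0",(347,319),(210,363)),("brush_box",(370,179),(260,476))]:
    A=near(k,s,a);B=near(k,t,b)
    if A is None or B is None: print(k,A,B);continue
    P[k]=tri([(s,A),(t,B)]);print(k,A,B,P[k].round(1),np.round(proj(t,P[k]),1))
d=P["vent_lever_hinge"]-P["lid_grip"];print("yaw hinge-lid",np.arctan2(d[1],d[0])-np.pi/2,np.hypot(d[0],d[1]))
# slab
for n,p in(("top",t),("scene",s)):
    g=p["pixels"].max(2);m=(g<62).astype(np.uint8)
    roi=np.zeros_like(m)
    if n=="top": roi[215:320,215:395]=1
    else: roi[225:335,250:430]=1
    m=cv2.morphologyEx(m*roi,cv2.MORPH_OPEN,np.ones((5,5)))
    c=max(cv2.findContours(m,0,2)[0],key=cv2.contourArea)[:,0]
    h=cv2.convexHull(c)
    q=cv2.approxPolyDP(h,6,True)[:,0]
    for x in q: print(n,x,atz(p,(x[1],x[0]),30).round(0)[:2])
    if n=="top":
        W=np.array([atz(p,(x[1],x[0]),30)[:2] for x in c],np.float32);print(cv2.minAreaRect(W))
x,y=345,268
cv2.imwrite("pics/crop.png",cv2.resize(t["pixels"][200:330,205:405,::-1],None,fx=4,fy=4,interpolation=cv2.INTER_CUBIC)[:520])
E
```

```text
lid_grip [238.5, 301.0] [263.8, 343.9] [ 526.7 -163.3  166.6] [264.8 345.7]
vent_lever_grip [216.1, 409.5] [223.2, 235.6] [595.   38.9 181.6] [224.7 237.5]
vent_lever_hinge [241.5, 375.3] [258.3, 262.4] [ 5.423e+02 -3.000e-01  8.790e+01] [258.3 262.4]
station [281.7, 335.0] [267.7, 303.8] [530.  -86.2  -2.2] [268.8 305.6]
seal0 [346.6, 319.3] [210.2, 361.2] [ 658.6 -205.8    9.9] [210.7 362. ]
brush_box [368.1, 175.7] [261.6, 473.0] [ 553.3 -453.4   -1.9] [262.1 474.7]
yaw hinge-lid -0.09556349553168131 163.66347612143934
top [227 221] [626.  83.]
top [379 245] [ 582. -241.]
top [373 308] [ 449. -230.]
top [225 288] [483.  82.]
((536.6135864257812, -73.28781127929688), (333.7320556640625, 146.1334228515625), 83.69561767578125)
scene [417 270] [615.  63.]
scene [411 280] [630.  34.]
scene [288 327] [ 600. -243.]
scene [261 283] [ 473. -240.]
scene [263 274] [ 452. -225.]
scene [388 239] [506.  68.]
```

View pics/crop.png

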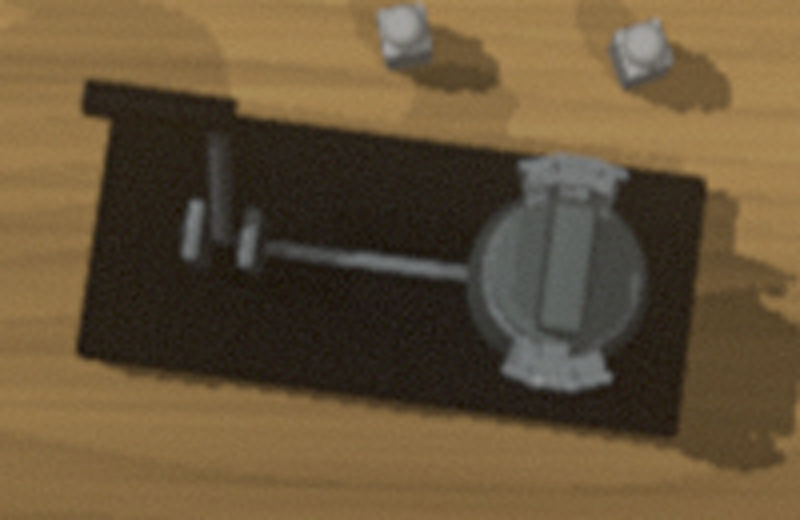

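```bash
python3 - <<'E'
from h import *
from scipy.optimize import least_squares
s=eyes.read_camera("scene");t=eyes.read_camera("top")
c=lambda x,y:(200+y/4-.4,205+x/4-.4)
obs=[(t,c(706,180),(70,-160,30),1),(t,c(678,435),(-70,-160,30),1),(t,c(80,355),(-70,160,30),1),
(t,c(84,98),(46.5,152,185),1),(t,c(572,265),(0,-80,173),1),(t,c(570,170),(56,-80,144),1.),(t,c(555,383),(-56,-80,144),1),
(t,(258.3,262.4),(0,90,85),.6),(t,(267.7,303.8),(0,0,0),.5),(t,(223.2,235.6),(46.5,126,185),.5),
(s,(238.5,301),(0,-80,163),.6),(s,(216.1,409.5),(46.5,126,185),.6),(s,(241.5,375.3),(0,90,85),.6),(s,(281.7,335),(0,0,0),.5),(s,(327,288),(70,-160,30),.7)]
def w(v,q):
    a=v[2];return np.array([v[0]+np.cos(a)*q[0]-np.sin(a)*q[1],v[1]+np.sin(a)*q[0]+np.cos(a)*q[1],q[2]])
f=lambda v:np.concatenate([k*(np.array(proj(p,w(v,q)))-o) for p,o,q,k in obs])
r=least_squares(f,[535,-80,-.1],loss="soft_l1");v=r.x
J=r.jac;print(v,np.sqrt(np.diag(np.linalg.inv(J.T@J))))
print(f(v).reshape(-1,2).round(1).tolist())
for n,q in(("lid",(0,-80,133+30)),("grip",(46.5,126,184.7)),("hinge",(0,90,85))):print(n,w(v,q).round(1))
E
```

```text
[ 5.33099717e+02 -8.47011768e+01 -1.07199241e-01] [0.90650262 1.10643676 0.00741937]
[[-1.2, 2.7], [0.9, 1.9], [0.8, 0.2], [-0.3, -0.5], [-0.2, -1.2], [-4.1, 2.0], [0.8, -1.5], [-0.1, -1.4], [-0.2, 0.5], [1.2, 1.7], [0.5, 0.7], [-1.0, 0.3], [0.1, 1.2], [-0.1, 1.7], [-2.4, -5.0]]
lid [ 524.5 -164.2  163. ]
grip [592.8  35.6 184.7]
hinge [542.7   4.8  85. ]
```

```bash
cat > d.py <<'E'
import sys
from h import *
from scipy.spatial.transform import Rotation as Ro
def rep(x,y,z,yaw):
    s=env.state();R=Ro.from_euler("xyz",s["tcp_rot"]).as_matrix()
    print("t",round(s["t"],2),"pos",np.round(s["eef_pos"],1),"rot",np.round(s["tcp_rot"],3),"F",np.round(s["ft_force"],1),"op",round(s["opening"],3),"gf",round(s["grip_force"],1))
    print("units",(R.T@(np.array([x,y,z])-s["eef_pos"])/60).round(3),"turn",round(-np.degrees(yaw-s["tcp_rot"][2])/5,2))
if len(sys.argv)>4: rep(*map(float,sys.argv[1:5]))
E
python3 -m inch '[[[0,0,-0.15],-1,-1],[[0,0,-0.15],-1,-1],[[0,0,-0.15],-1,-1],[[0,0,-0.15],-1,-1],[[0,0,-0.15],-1,-1],[[0,0,-0.15],-1,-1],[[0,0,-0.15],-1,-1],[[0,0,-0.1],-1,-1],[[0,0,0],-1,-1],[[0,0,0],-1,-1]]'
python3 d.py 592.8 35.6 260 1.464
```

```text
t: 3.05
eef_pos: [217.1, -586.1, 302.5]
tcp_rot: [3.141, 0.0, 1.23]
ft_force: [0.1, 0.4, 0.2]
opening: 0.998
grip_force: 0.0
t 3.05 pos [ 217.1 -586.1  302.5] rot [3.141 0.    1.23 ] F [0.1 0.4 0.2] op 0.998 gf 0.0
units [11.857  2.442  0.707] turn -2.68
```

```bash
python3 -m inch '[[[0,0,0],-1,-1],[[0,0,0],-1,-1],[[0,0,0],-0.68,-1],[[0.65,0.3,0],0,-1],[[0.65,0.3,0],0,-1],[[0.65,0.3,0],0,-1],[[0.65,0.3,0],0,-1],[[0.65,0.3,0],0,-1],[[0.65,0.3,0],0,-1],[[0.65,0.3,0],0,-1]]'
python3 -m inch '[[[0.65,0.3,0],0,-1],[[0.65,0.3,0],0,-1],[[0.65,0.3,0],0,-1],[[0.65,0.3,0],0,-1],[[0.65,0.3,0],0,-1],[[0.65,0.3,0],0,-1],[[0.65,0.3,0],0,-1],[[0.65,0.3,0],0,-1],[[0.65,0.3,0],0,-1],[[0,0,0],0,-1]]'
python3 d.py 592.8 35.6 260 1.464
```

```text
t: 4.3
eef_pos: [372.8, -327.2, 302.6]
tcp_rot: [3.141, 0.0, 1.461]
ft_force: [-0.0, -0.8, 0.1]
opening: 1.001
grip_force: 0.0
t: 5.55
eef_pos: [572.4, 4.9, 302.1]
tcp_rot: [-3.141, -0.0, 1.464]
ft_force: [-0.1, -1.1, -0.2]
opening: 0.997
grip_force: 0.0
t 5.55 pos [572.4   4.9 302.1] rot [-3.141 -0.     1.464] F [-0.1 -1.1 -0.2] op 0.997 gf 0.0
units [0.546 0.284 0.701] turn 0.0
```

```bash
python3 -m inch '[[[0.28,0.14,0.2],0,-1],[[0.27,0.14,0.2],0,-1],[[0,0,0],0,-1],[[0,0,0],0,-1],[[0,0,0],0,-1],[[0,0,0],0,-1],[[0,0,0],0,-1],[[0,0,0],0,-1],[[0,0,0],0,-1],[[0,0,0],0,-1]]'
python3 d.py 592.8 35.6 184.7 1.464
python3 - <<'E'
from h import *
p=eyes.read_camera("wrist");save(p,"w1.png")
for k,z in(("vent_lever_grip",184.7),("vent_lever_hinge",85),("lid_grip",163)):
    for d in eyes.spot_point(k,p): print(k,d["score"],np.round(d["centre"]),atz(p,d["centre"],z).round(1))
m=eyes.cut_out("vent_lever",p)
for d in m[:1]: print(d["score"],d["centre"])
print(np.round(proj(p,np.array([592.8,35.6,184.7]))))
E
```

```text
t: 6.8
eef_pos: [591.9, 33.7, 278.4]
tcp_rot: [-3.142, 0.0, 1.461]
ft_force: [0.2, -0.8, 0.3]
opening: 0.997
grip_force: 0.0
t 6.8 pos [591.9  33.7 278.4] rot [-3.142  0.     1.461] F [ 0.2 -0.8  0.3] op 0.997 gf 0.0
units [0.033 0.012 1.562] turn -0.03
vent_lever_grip 0.93 [246. 320.] [590.9  34.9 184.7]
vent_lever_hinge 0.92 [253. 273.] [539.2   1.3  85. ]
lid_grip 0.81 [304. 123.] [424.4  -4.1 163. ]
0.87 [256.9, 314.0]
[244. 322.]
```

View pics/w1.png

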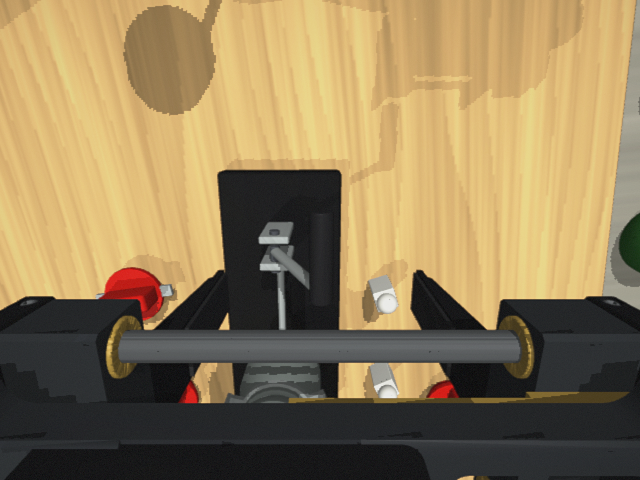

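Wrist view: the bar runs straight down the picture, columns 310–332 and rows 212–305, centred between the fingers. The network's grip point (246,320) agrees with my fit, so I go down and close.

```bash
python3 -m inch '[[[0.01,0,0.26],0,-1],[[0.01,0,0.26],0,-1],[[0,0,0.26],0,-1],[[0,0,0.26],0,-1],[[0,0,0.26],0,-1],[[0,0,0.26],0,-1],[[0,0,0],0,0],[[0,0,0],0,1],[[0,0,0],0,1],[[0,0,0],0,1]]'
python3 -m inch '[[[0,0,0],0,1],[[0,0,0],0,1],[[0,0,0],0,1],[[0,0,0],0,1],[[0,0,0],0,1],[[0,0,0],0,1],[[0,0,0],0,1],[[0,0,0],0,1],[[0,0,0],0,1],[[0,0,0],0,1]]'
python3 d.py 592.8 35.6 184.7 1.464
```

```text
t: 8.3
eef_pos: [592.2, 34.9, 185.3]
tcp_rot: [3.141, 0.0, 1.461]
ft_force: [-0.6, -0.1, -0.3]
opening: 0.641
grip_force: 0.0
t: 9.55
eef_pos: [592.2, 34.9, 184.9]
tcp_rot: [3.141, 0.0, 1.461]
ft_force: [2.5, 0.2, 2.0]
opening: 0.181
grip_force: 30.0
t 9.55 pos [592.2  34.9 184.9] rot [3.141 0.    1.461] F [2.5 0.2 2. ] op 0.181 gf 30.0
units [0.013 0.009 0.004] turn -0.03
```

```bash
python3 -m inch '[[[0,-0.15,-0.063],0,1],[[0,-0.157,-0.049],0,1],[[0,-0.161,-0.035],0,1],[[0,-0.164,-0.02],0,1],[[0,-0.165,-0.005],0,1],[[0,-0.165,0.01],0,1],[[0,-0.163,0.024],0,1],[[0,-0.16,0.039],0,1],[[0,-0.156,0.053],0,1],[[0,-0.13,0.058],0,1]]'
python3 d.py 542 4.8 185 1.464
```

```text
t: 10.8
eef_pos: [500.5, 45.4, 185.4]
tcp_rot: [3.134, -0.001, 1.461]
ft_force: [10.4, 2.4, 3.7]
opening: 0.182
grip_force: 30.0
t 10.8 pos [500.5  45.4 185.4] rot [ 3.134e+00 -1.000e-03  1.461e+00] F [10.4  2.4  3.7] op 0.182 gf 30.0
units [-0.596  0.762  0.012] turn -0.03
```

```bash
python3 -m inch '[[[0,-0.03,0.015],0,1],[[0,-0.03,0.015],0,1],[[0,0,0],0,1],[[0,0,0],0,1],[[0,0,0],0,1],[[0,0,0],0,1],[[0,0,0],0,1],[[0,0,0],0,1],[[0,0,0],0,1],[[0,0,0],0,1]]'
python3 - <<'E'
from h import *
p=eyes.read_camera("scene");save(p,"s2.png")
E
```

```text
t: 12.05
eef_pos: [497.5, 45.7, 183.9]
tcp_rot: [3.134, -0.001, 1.461]
ft_force: [10.2, 2.8, 8.4]
opening: 0.183
grip_force: 30.0
```

```bash
python3 -m inch '[[[0,-0.03,0.015],0,1],[[0,-0.03,0.015],0,1],[[0,-0.03,0.015],0,1],[[0,0,0],0,1],[[0,0,0],0,1],[[0,0,0],0,1],[[0,0,0],0,1],[[0,0,0],0,1],[[0,0,0],0,1],[[0,0,0],0,1]]'
```

```text
t: 13.35
eef_pos: [495.8, 45.9, 183.0]
tcp_rot: [3.124, -0.001, 1.461]
ft_force: [21.6, 0.7, 16.8]
opening: 0.179
grip_force: 30.0
```

```bash
python3 -m inch '[[[0,0.03,-0.015],0,1],[[0,0.03,-0.015],0,1],[[0,0.03,-0.015],0,1],[[0,0.03,-0.015],0,1],[[0,0.03,-0.015],0,1],[[0,0.043,-0.019],0,1],[[0,0.043,-0.019],0,1],[[0,0.044,-0.02],0,1],[[0,0.052,-0.018],0,1],[[0,0.052,-0.018],0,1]]'
python3 -m inch '[[[0,0.052,-0.017],0,1],[[0,0.053,-0.013],0,1],[[0,0.053,-0.013],0,1],[[0,0.054,-0.013],0,1],[[0,0.054,-0.008],0,1],[[0,0.054,-0.008],0,1],[[0,0.055,-0.008],0,1],[[0,0.055,-0.003],0,1],[[0,0.055,-0.003],0,1],[[0,0.055,-0.004],0,1]]'
python3 -m inch '[[[0,0.055,0.001],0,1],[[0,0.055,0.002],0,1],[[0,0.055,0.002],0,1],[[0,0.055,0.006],0,1],[[0,0.055,0.007],0,1],[[0,0.054,0.007],0,1],[[0,0.054,0.011],0,1],[[0,0.054,0.012],0,1],[[0,0.053,0.012],0,1],[[0,0.052,0.016],0,1]]'
python3 d.py 592.2 34.9 185 1.464
```

```text
t: 14.6
eef_pos: [512.2, 43.8, 189.6]
tcp_rot: [-3.141, -0.0, 1.461]
ft_force: [1.3, 3.1, 1.8]
opening: 0.183
grip_force: 30.0
t: 15.85
eef_pos: [544.7, 39.9, 195.3]
tcp_rot: [3.141, 0.0, 1.461]
ft_force: [-0.4, -4.9, -2.1]
opening: 0.18
grip_force: 30.0
t: 17.1
eef_pos: [577.0, 36.6, 190.5]
tcp_rot: [-3.142, 0.0, 1.461]
ft_force: [-2.9, -3.6, 2.0]
opening: 0.18
grip_force: 30.0
t 17.1 pos [577.   36.6 190.5] rot [-3.142  0.     1.461] F [-2.9 -3.6  2. ] op 0.18 gf 30.0
units [0.    0.255 0.092] turn -0.03
```

```bash
python3 -m inch '[[[0,0.052,0.016],0,1],[[0,0.052,0.017],0,1],[[0,0.05,0.021],0,1],[[0,0.05,0.021],0,1],[[0,0.05,0.021],0,1],[[0,0.02,0.01],0,1],[[0,0.015,0.007],0,1],[[0,0,0],0,1],[[0,0,0],0,1],[[0,0,0],0,1]]'
python3 d.py 592.2 34.9 185 1.464
```

```text
t: 18.35
eef_pos: [593.6, 34.8, 184.2]
tcp_rot: [-3.141, 0.0, 1.461]
ft_force: [-7.0, -2.9, 6.0]
opening: 0.18
grip_force: 30.0
t 18.35 pos [593.6  34.8 184.2] rot [-3.141  0.     1.461] F [-7.  -2.9  6. ] op 0.18 gf 30.0
units [-0.    -0.023 -0.014] turn -0.03
```

```bash
python3 -m inch '[[[0,0,0],0,0.5],[[0,0,0],0,0],[[0,0,0],0,0],[[0,0,0],0,0],[[0,0,-0.2],0,0],[[0,0,-0.3],0,0],[[0,0,-0.4],0,0],[[0,0,-0.4],0,0],[[0,0,-0.3],0,0],[[0,0,0],1,0]]'
python3 -m inch '[[[0,0,0],1,0],[[0,0,0],1,0],[[0,0,0],1,0],[[0,0,0],1,0],[[0,0,0],1,0],[[0,0,0],1,0],[[0,0,0],1,0],[[0,0,0],1,0],[[0,0,0],1,0],[[0,0,0],1,0]]'
python3 d.py 524.5 -164.2 260 -0.107
```

```text
t: 19.6
eef_pos: [594.5, 34.7, 282.3]
tcp_rot: [3.138, -0.0, 1.372]
ft_force: [0.8, 0.0, -0.5]
opening: 0.501
grip_force: 0.0
t: 20.85
eef_pos: [594.1, 34.7, 280.8]
tcp_rot: [3.141, -0.001, 0.499]
ft_force: [-0.1, 0.2, -0.1]
opening: 0.498
grip_force: 0.0
t 20.85 pos [594.1  34.7 280.8] rot [ 3.141e+00 -1.000e-03  4.990e-01] F [-0.1  0.2 -0.1] op 0.498 gf 0.0
units [-2.604  2.356  0.345] turn 6.94
```

```bash
python3 -m inch '[[[0,0,0],1,0],[[0,0,0],1,0],[[0,0,0],1,0],[[0,0,0],1,0],[[0,0,0],1,0],[[0,0,0],1,0],[[0,0,0],0.94,0],[[-0.1,0.5,0],0,0],[[-0.1,0.5,0],0,0],[[-0.15,0.5,0],0,0]]'
python3 -m inch '[[[-0.15,0.5,0],0,0],[[-0.1,0.5,0],0,0],[[-0.1,0.5,0],0,0],[[-0.1,0.42,0],0,0],[[0,0,0],0,0],[[0,0,0],0,0],[[0,0,0],0,0],[[0,0,0],0,0],[[0,0,0],0,0],[[0,0,0],0,0]]'
python3 d.py 524.5 -164.2 163 -0.107
python3 - <<'E'
from h import *
p=eyes.read_camera("wrist");save(p,"w2.png")
for k,z in(("lid_grip",163),("lid",133),("lid_lug",137),("jar_mouth",125),("vent_lever_grip",184.7)):
    for d in eyes.spot_point(k,p): print(k,round(d["score"],2),np.round(d["centre"]),atz(p,d["centre"],z).round(1))
print(np.round(proj(p,np.array([524.5,-164.2,163]))))
E
```

```text
t: 22.1
eef_pos: [563.6, -53.5, 280.7]
tcp_rot: [3.141, -0.001, -0.104]
ft_force: [-0.3, 0.3, -0.5]
opening: 0.499
grip_force: 0.0
t: 23.35
eef_pos: [525.0, -164.3, 279.8]
tcp_rot: [3.142, -0.0, -0.104]
ft_force: [0.3, -0.3, 0.3]
opening: 0.499
grip_force: 0.0
t 23.35 pos [ 525.  -164.3  279.8] rot [ 3.142 -0.    -0.104] F [ 0.3 -0.3  0.3] op 0.499 gf 0.0
units [-9.000e-03 -1.000e-03  1.947e+00] turn 0.03
lid_grip 0.72 [337. 370.] [ 433.4 -198.6  163. ]
lid_grip 0.68 [242. 321.] [ 521.4 -166.   163. ]
lid_grip 0.49 [ 97. 237.] [ 633.  -117.8  163. ]
lid 0.8 [230. 324.] [ 522.7 -168.4  133. ]
lid 0.15 [182.  23.] [589.9  76.5 133. ]
lid_lug 0.91 [176. 321.] [ 569.8 -170.5  137. ]
vent_lever_grip 0.68 [180.  21.] [592.9  33.8 184.7]
[238. 319.]
```

View pics/w2.png

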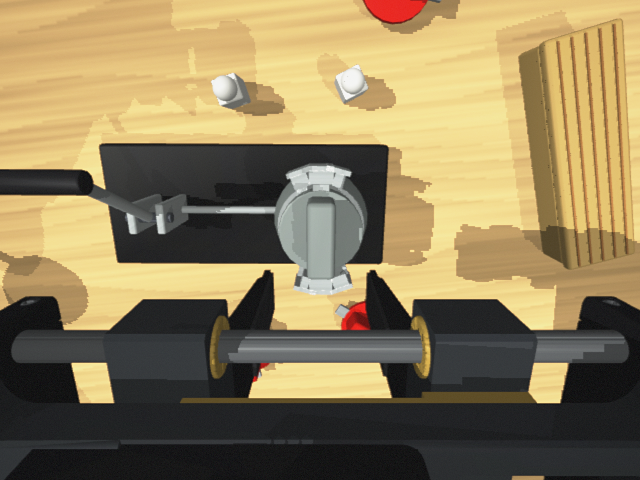

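Wrist view: the grey bar grip spans columns 307–335 and rows 196–280 and stands upright in the picture between the fingers. The claws are at (180,320) and (280,322), clear of the fingers. Going down with a 2 mm correction.

```bash
python3 -m inch '[[[-0.02,0.02,0.35],0,0],[[-0.02,0.01,0.35],0,0],[[0,0,0.35],0,0],[[0,0,0.35],0,0],[[0,0,0.3],0,0],[[0,0,0.15],0,0],[[0,0,0.08],0,0],[[0,0,0],0,0],[[0,0,0],0,0.3],[[0,0,0],0,1]]'
python3 -m inch '[[[0,0,0],0,1],[[0,0,0],0,1],[[0,0,0],0,1],[[0,0,0],0,1],[[0,0,0],0,1],[[0,0,0],0,1],[[0,0,0],0,1],[[0,0,0],0,1],[[0,0,0],0,1],[[0,0,0],0,1]]'
```

```text
t: 24.9
eef_pos: [522.5, -166.0, 164.4]
tcp_rot: [3.141, -0.001, -0.104]
ft_force: [-0.7, -0.1, 0.9]
opening: 0.349
grip_force: 0.0
t: 26.15
eef_pos: [522.5, -165.8, 164.2]
tcp_rot: [-3.141, -0.0, -0.104]
ft_force: [-0.5, 3.1, 4.8]
opening: 0.23
grip_force: 30.0
```

```bash
python3 -m inch '[[[0,0,0.02],0,1],[[0,0,0.02],0,1],[[0,0,0.02],0,1],[[0,0,0.02],0,1],[[0,0,0.02],0,1],[[0,0,0.02],0,1],[[0,0,0.02],0,1],[[0,0,0],0,1],[[0,0,0],0,1],[[0,0,0],0,1]]'
```

```text
t: 27.4
eef_pos: [522.5, -165.8, 156.2]
tcp_rot: [3.142, -0.001, -0.104]
ft_force: [-1.6, 3.7, 9.6]
opening: 0.229
grip_force: 30.0
```

```bash
python3 -m inch '[[[0,0,0.02],0,1],[[0,0,0],-0.5,1],[[0,0,0],-0.5,1],[[0,0,0],-0.5,1],[[0,0,0],-0.5,1],[[0,0,0],-0.5,1],[[0,0,0],-0.5,1],[[0,0,0],0,1],[[0,0,0],0,1],[[0,0,0],0,1]]'
python3 -c "
from h import *
s=env.state();print(s['moment'],s['ft_force'])"
```

```text
t: 28.65
eef_pos: [523.5, -166.6, 156.1]
tcp_rot: [3.139, -0.003, 0.157]
ft_force: [-0.1, 1.4, 18.2]
opening: 0.229
grip_force: 30.0
[ 0.36135101  0.28641253 -0.03761173] [-0.11600599  1.42859844 18.20188371]
```

```bash
python3 -m inch '[[[0,0,0],-1,1],[[0,0,0],-1,1],[[0,0,0],-1,1],[[0,0,0],-1,1],[[0,0,0],-1,1],[[0,0,0],-1,1],[[0,0,0],-1,1],[[0,0,0],-1,1],[[0,0,0],-1,1],[[0,0,0],-1,1]]'
python3 -m inch '[[[0,0,0],-1,1],[[0,0,0],-0.5,1],[[0,0,0],0,1],[[0,0,0],0,1],[[0,0,-0.02],0,1],[[0,0,-0.04],0,1],[[0,0,-0.06],0,1],[[0,0,-0.08],0,1],[[0,0,-0.1],0,1],[[0,0,-0.1],0,1]]'
python3 - <<'E'
from h import *
s=env.state();print(s['moment'],s['ft_force'])
p=eyes.read_camera("scene");cv2.imwrite("pics/s3.png",cv2.resize(p["pixels"][130:330,220:460,::-1],None,fx=3,fy=3))
E
```

```text
t: 29.9
eef_pos: [523.7, -166.4, 156.1]
tcp_rot: [3.137, -0.001, 1.032]
ft_force: [0.9, 3.2, 17.1]
opening: 0.23
grip_force: 30.0
t: 31.15
eef_pos: [521.9, -165.9, 178.2]
tcp_rot: [-3.14, 0.0, 1.161]
ft_force: [0.8, 0.6, -2.9]
opening: 0.227
grip_force: 30.0
[ 0.00891415 -0.01579201 -0.0667481 ] [ 0.76202108  0.5597163  -2.90969913]
```

View pics/s3.png

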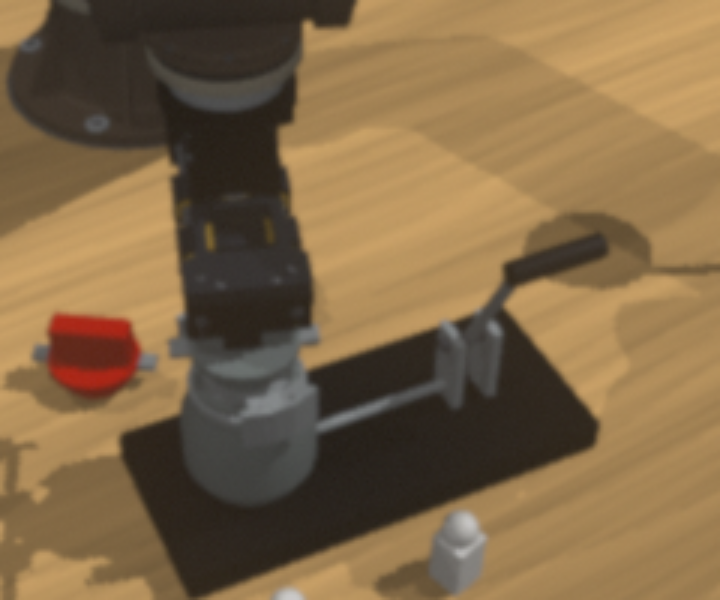

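The crop shows the lid with its lugs clear of the claws (lugs at (180,345) and (305,335)), in the gripper and above the collar. The lever is back at rest. Lifting the lid now.

```bash
python3 -m inch '[[[0,0,-0.1],0,1],[[0,0,-0.15],0,1],[[0,0,-0.2],0,1],[[0,0,-0.2],0,1],[[0,0,-0.25],0,1],[[0,0,-0.25],0,1],[[0,0,-0.2],0,1],[[0,0,-0.1],0,1],[[0,0,-0.05],0,1],[[0,0,0],0,1]]'
python3 -m inch '[[[0,0,0],0,1],[[0,0,0],0,1],[[0,0,0],0,1],[[0,0,0],0,1],[[0,0,0],0,1],[[0,0,0],0,1],[[0,0,0],0,1],[[0,0,0],0,1],[[0,0,0],0,1],[[0,0,0],0,1]]'
python3 - <<'E'
from h import *
p=eyes.read_camera("scene");cv2.imwrite("pics/s4.png",cv2.resize(p["pixels"][130:330,220:460,::-1],None,fx=3,fy=3))
print(max(abs(env.state()["qvel"])))
E
```

```text
t: 32.45
eef_pos: [522.3, -166.0, 268.3]
tcp_rot: [-3.141, 0.0, 1.161]
ft_force: [-0.1, -0.6, -2.1]
opening: 0.231
grip_force: 30.0
t: 33.7
eef_pos: [522.4, -166.0, 268.4]
tcp_rot: [-3.142, 0.0, 1.161]
ft_force: [-0.8, -0.4, -2.0]
opening: 0.23
grip_force: 30.0
0.0012047503770892547
```

View pics/s4.png

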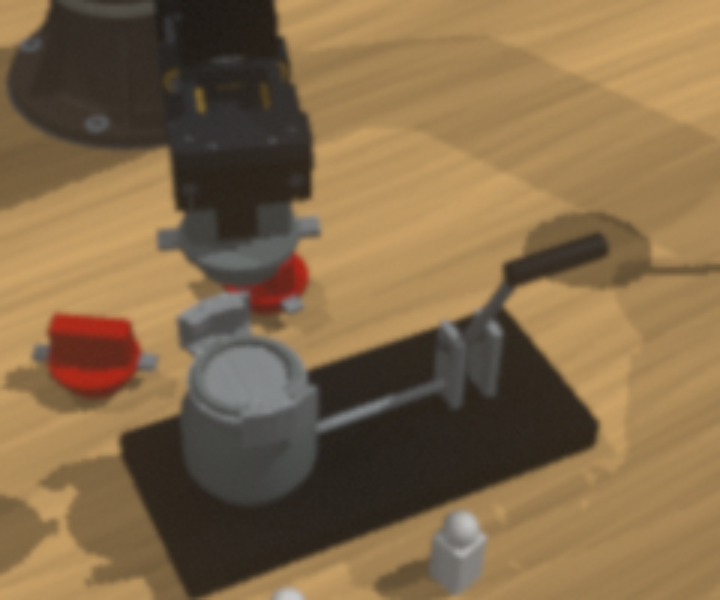

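The lid is held level at (240,240), well above the open jar mouth at (248,375). The lever is at rest, and the seals in view have not moved.

```bash
python3 -c "
from cell import env
print(env.job_done())"
```

```text
the job is handed in; nothing more can be done
None
```

I vented the jar, eased the lever back to rest, freed the lid, and handed the job in at about 34 s with it held still and level, roughly 9–10 cm clear of the jar's mouth; the judge's result was not shown.

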